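# Open the workshop's thumbwheel lockbox

### The job

Open the green lockbox: roll its thumbwheels to the code 2-7-5-0, read left to right from the robot's side (the third already shows 5, so leave it alone), draw the black bolt knob fully towards the robot, and then raise the lid by its handle well past 60 degrees and leave it standing open. The tin of screws has to come off the lid: keep it upright and stand it on a free patch of the bench. Leave everything else on the bench where it is, and let go of everything at the end.

Things in the scene. Friction and masses are not known exactly. Their poses are not given: they have to be found in the camera images.
- lockbox: Green steel box fixed to the bench: x -131 to +110 mm, y -130 to +130, 118 mm high with its lid shut. Origin: centre of its underside; x points away from the robot, y left, z up. Its front is a panel sloping at 35 degrees, facing the robot and up, from (x -131, z 47) to (x -45, z 107). In the box frame: up the slope u = (0.819, 0, 0.574), out of the panel n = (-0.574, 0, 0.819).
- wheel1 (a joint): Angle of the first (leftmost seen from the robot) thumbwheel, rad, endless: number k is at the index when it is 0.6283 k (plus whole turns). It grows as the exposed crest is rolled up the slope, along u. All four: black, radius 20 mm, 12 mm wide, 32 mm apart, axis along box y; numerals 0 to 9 on the rim (white, 0 red); about 1 N at the rim, no clicks; a fingertip laid on the crest and drawn along u rolls it by travel / 20 mm.
- wheel1_index (a point): The crest of the first wheel, between red index lines on the panel: the rim's outermost point, 7 mm out of the panel, 20 mm from the wheel's axis along n. At (-92, 75, 83) mm in the box frame; fixed to the box, with the box's axes.
- wheel1_code (a point): The middle of the code number 2 on the rim of the first wheel; turns with it. It meets wheel1_index when the wheel is on its number.
- wheel2 (a joint): Angle of the second thumbwheel, rad, endless: number k is at the index when it is 0.6283 k (plus whole turns). It grows as the exposed crest is rolled up the slope, along u.
- wheel2_index (a point): The crest of the second wheel, between red index lines on the panel: the rim's outermost point, 7 mm out of the panel, 20 mm from the wheel's axis along n. At (-92, 43, 83) mm in the box frame; fixed to the box, with the box's axes.
- wheel2_code (a point): The middle of the code number 7 on the rim of the second wheel; turns with it. It meets wheel2_index when the wheel is on its number.
- wheel3 (a joint): Angle of the third thumbwheel, rad, endless: number k is at the index when it is 0.6283 k (plus whole turns). It grows as the exposed crest is rolled up the slope, along u.
- wheel3_index (a point): The crest of the third wheel, between red index lines on the panel: the rim's outermost point, 7 mm out of the panel, 20 mm from the wheel's axis along n. At (-92, 11, 83) mm in the box frame; fixed to the box, with the box's axes.
- wheel3_code (a point): The middle of the code number 5 on the rim of the third wheel; turns with it. It meets wheel3_index when the wheel is on its number.
- wheel4 (a joint): Angle of the fourth (rightmost) thumbwheel, rad, endless: number k is at the index when it is 0.6283 k (plus whole turns). It grows as the exposed crest is rolled up the slope, along u.
- wheel4_index (a point): The crest of the fourth wheel, between red index lines on the panel: the rim's outermost point, 7 mm out of the panel, 20 mm from the wheel's axis along n. At (-92, -21, 83) mm in the box frame; fixed to the box, with the box's axes.
- wheel4_code (a point): The middle of the code number 0 on the rim of the fourth wheel; turns with it. It meets wheel4_index when the wheel is on its number.
- bolt (a joint): Travel of the bolt, m: 0 locked, 0.011 fully drawn down the slope (along -u, towards the robot). The wheels block it until all four are on their code numbers (within 0.25 rad); then it slides with 2 to 12 N, stays where left and holds the wheels. Until it is drawn the lid is held shut.
- bolt_knob (a point): Middle of the bolt's black knob, moving with it: 12 mm along the slope, 18 mm along y, standing 4 to 22 mm out of the panel (this point is 13 mm out). When locked it is at (-85, -85, 95) mm in the box frame, 64 mm to the right of the fourth wheel's middle. Its own x is u, its z is n.
- lid (a joint): Opening angle of the lid, rad: 0 shut, limit 1.6. A flat lid, x -47 to +110 mm, top 118 mm up; its hinge line runs along box y through (105, 0, 112) mm in the box frame, so the front edge swings up and away from the robot. Friction hinge: stays at any angle; about 6 N at the handle lifts it.
- lid_handle (a point): Middle of the lid's steel bar handle, moving with the lid: a round bar 10 mm thick, 100 mm long along box y, on two posts at its ends, its middle 35 mm above the lid's top face. With the lid shut it is at (-33, 0, 153) mm in the box frame.
- tin: A straight tin brim-full of screws, radius 32 mm, 90 mm high, about 0.3 kg; at the start it stands upright on the lid behind the handle. Origin: centre of its underside; z up its axis. Equipment that is not listed stands only along the bench's back and sides: over 0.75 m from the robot's base axis, or more than 45 degrees to either side.
- file: Bystander: flat file lying to the left of the lockbox, beyond the bottle, 200 x 22 x 6 mm with a 50 mm tang at +x. Origin under the middle of the blade, x along it.
- oil_bottle: Bystander: red squeeze bottle standing to the left of the lockbox, radius 29 mm, 190 mm high. Origin: centre of its underside.
- screw_carton: Bystander: blue and white carton to the right of the lockbox, 95 (x) x 75 (y) x 60 mm high. Origin: centre of its underside.
- nut_tub: Bystander: clear tub of nuts behind the lockbox, 90 (x) x 130 (y) x 55 mm high. Origin: centre of its underside.
- secateurs: Bystander: yellow and black secateurs lying at the front right, about 190 mm along x (-112 to +78), 60 mm wide, 20 mm high. Origin: on the bench under the middle.
- jar: Bystander: glass jar at the left, radius 36 mm, 100 mm high. Origin: centre of its underside.

How it is judged:
By the outcome, as a careful person would: the job done as asked, in the order asked, and still so for the second after the job is handed in, with the robot touching nothing.
It also fails if it takes over 72 s, if anything falls off the work surface, if the arm or the gripper's body presses on something with over 40 N, if the wrist force passes 120 N, or if a joint passes its speed limit or range.

### The arm

A 6-joint arm with a two-finger parallel gripper is mounted at the origin on the work surface. World frame = base frame: x ahead of the robot, y to its left, z up, the work surface at z = 0. Lengths are in m, angles in rad, forces in N, time in s.
With the tool pointing down it reaches from about 0.275 to 0.875 m from the base axis. Payload 12.5 kg.
Tool frame: the origin (TCP) lies on the centre line of the jaws, within the pads' length; the fingertips stand r.finger_overhang ahead of it and the grasp point (between the pads) lies 3 mm ahead of it (r.finger_overhang is the distance from the TCP to the fingertips, in m); z points along the fingers, y is the line along which they close (so a half turn about z gives the same grasp; the last joint's range is limited). The gripper opens to 85 mm and grips with 20 to 120 N. Pads are 22 mm wide; open, the fingers measure 114 mm over their backs; the gripper's body (76 mm by 85 mm) begins 54 mm behind the grasp point. The pads swing forward as they close: fully open they stand 13 mm farther back than shut.
Start: joints at [1.032, 0.351, 1.652, -0, 1.139, -0.085], TCP at [0.241, 0.494, 0.253] pointing down, gripper open.
Joint ranges: [-2.75, 2.75], [-0.79, 2.1], [0.01, 2.65], [-1.57, 4.71], [0.07, 3.14], [-2.87, 2.87]. Speed limits (rad/s): [2.22, 2.22, 2.79, 3.14, 3.14, 3.14].

### API

Orientations are given as a unit quaternion [x, y, z, w].
In Python, from cell import r, optics gives the robot as it stands. The module is installed in compiled form; this text tells all that it offers. Calls block until the motion is done:
- r.move_to(position, orientation): joint-space move of the TCP to a pose.
- r.move_linear(position, rot=None, vel=0.15): straight line of the TCP; rot=None keeps the orientation; vel is the mean speed in m/s.
- r.set_joints(angles): joint-space move.
- r.set_gripper(opening, squeeze=None): opening from 0.0 (shut) to 1.0 (fully open); squeeze is the grip in N (None keeps the last); returns when the fingers have stopped.
- r.sleep(seconds).
- r.inverse_kinematics(position, orientation): joint angles nearest the present ones, or None.
- optics.get_image(name): name is "scene" or "top" or "wrist"; returns a dict with "pixels" (400x640x3 uint8, red, green, blue), "depth" (400x640 float32, m along the optical axis (not along the pixel's ray), 0 where there is no reading), "fx", "fy", "cx", "cy" (pixels), "camera_from_world" (4x4, takes a point from world to camera coordinates); the wrist camera has in their place "mount" (4x4, takes a point from camera to tool coordinates, whose origin is the TCP and whose axes are the flange's). Camera axes: x right, y down, z forward; pixel columns grow to the right and rows downward; lengths in m; the calibration is good to about 2 mm. A picture is of the moment at which its call begins: read the wrist's pose just before it.
A pose or a line that the arm cannot do raises r.PlanningError and nothing moves.
- r.hand_in(): hands the job in; it is judged then, once.
Readings, each from a call of its own:
- r.current_t(): time.
- r.current_q(): joint angles.
- r.current_qvel(): joint speeds.
- r.current_effort(): joint torques, N m.
- r.current_tool_pos(): TCP position.
- r.current_ee_rot(): TCP orientation.
- r.current_contact_force(): force on the tool from outside, world axes, zero at the start.
- r.current_torque(): the same for the moment, N m.
- r.current_opening(): opening from 0.0 (shut) to 1.0 (fully open).
- r.current_finger_force(): force on a finger pad.
Only numpy, scipy, OpenCV 4.12 (cv2) and the standard library are available. Lean on these libraries where they do the work, as an engineer would, in place of code of your own. Each camera call takes 0.05 s, during which the arm holds its last target. There are 200 camera calls.

## Working session

There is one attempt and no reset: what is moved stays moved. The work goes in short steps, each a Python script; the robot and the scene stay as the last script left them, time stands still between calls to the robot, and variables do not carry over. Pictures are saved under pics/ and viewed, at most 10 in all, crops included, and the job is handed in when it is done.

```bash
mkdir -p pics; cat > h.py <<'E'
import numpy as np, cv2
from cell import r, optics
from scipy.spatial.transform import Rotation as R
def snap(n):
    p=r.current_tool_pos(); q=r.current_ee_rot(); d=optics.get_image(n)
    if n=='wrist':
        T=np.eye(4); T[:3,:3]=R.from_quat(q).as_matrix(); T[:3,3]=p
        d['wfc']=T@d['mount']
    else: d['wfc']=np.linalg.inv(d['camera_from_world'])
    return d
def cloud(d):
    v,u=np.mgrid[0:400,0:640]; z=d['depth']
    P=np.stack([(u-d['cx'])/d['fx']*z,(v-d['cy'])/d['fy']*z,z,np.ones_like(z)],-1)
    W=(P@d['wfc'].T)[...,:3]; W[z<=0]=np.nan
    return W
def save(n,im): cv2.imwrite('pics/'+n,cv2.cvtColor(np.ascontiguousarray(im),cv2.COLOR_RGB2BGR))
E
python3 - <<'E'
from h import *
for n in('top','scene'):
    d=snap(n); np.savez(n+'.npz',**d); save(n+'0.png',d['pixels'])
    print(d['fx'],d['wfc'].round(3))
print(r.current_t(),r.finger_overhang,r.current_ee_rot())
E
```

```text
432.50020566948746 [[-0.026 -0.985  0.171  0.353]
 [-0.999  0.03   0.023  0.031]
 [-0.028 -0.17  -0.985  1.304]
 [ 0.     0.     0.     1.   ]]
502.579595606103 [[ 0.706  0.44  -0.555  1.468]
 [ 0.708 -0.446  0.547 -0.862]
 [-0.007 -0.779 -0.626  1.149]
 [ 0.     0.     0.     1.   ]]
0.1 0.022 [ 2.24971986e-01  9.74365087e-01 -5.01304911e-04 -1.77532236e-04]
```

View pics/top0.png

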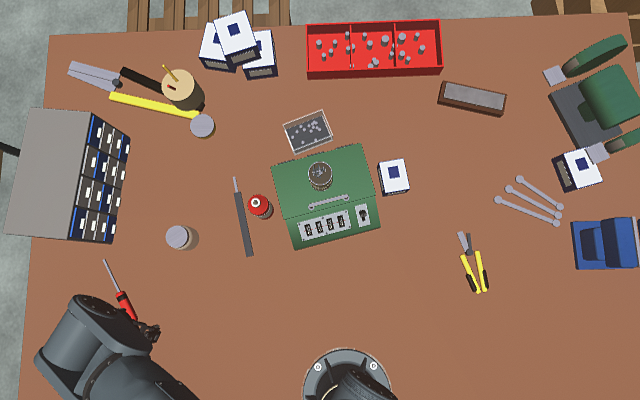

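View pics/scene0.png

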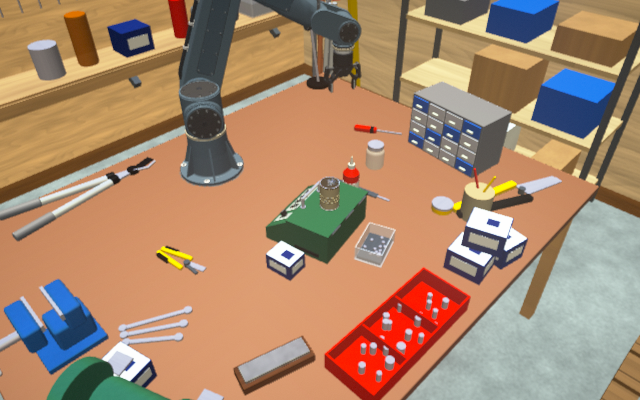

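The top picture shows the box at about (325,195), turned slightly. The tin is at (320,175) on the lid, the handle at (328,201) and the wheels at (305–350,225). The bottle is at (260,205), the carton at (394,176) and the secateurs at (472,265). The bench at about (405,245) is free.

```bash
python3 - <<'E'
from h import *
d=dict(np.load('top.npz')); W=cloud(d); im=d['pixels'].astype(int)
g=(im[...,1]>im[...,0]+20)&(im[...,1]>im[...,2]+5)
reg=(W[...,0]>.3)&(W[...,0]<.75)&(abs(W[...,1])<.3)
m=g&reg&(abs(W[...,2]-.118)<.006)
P=W[m]; print(m.sum(),P.mean(0),P.min(0),P.max(0))
rect=cv2.minAreaRect(P[:,:2].astype(np.float32)); print(rect,cv2.boxPoints(rect))
t=reg&(abs(W[...,2]-.208)<.012); T=W[t]; print('tin',t.sum(),T.min(0),T.max(0),cv2.minEnclosingCircle(T[:,:2].astype(np.float32)))
for name,(a,b,c,e) in dict(bottle=(245,190,272,220),carton=(376,155,412,198),jar=(160,220,205,255),sec=(450,228,495,296)).items():
    Q=W[b:e,a:c].reshape(-1,3); Q=Q[Q[:,2]>.008]; print(name,np.nanmin(Q,0).round(3),np.nanmax(Q,0).round(3))
print('free',W[245,405],W[235,400])
E
```

```text
4285 [0.59464153 0.04769721 0.11717034] [ 0.49157762 -0.09752923  0.1120054 ] [0.70016186 0.19193497 0.12395821]
((0.5952842831611633, 0.048080071806907654), (0.1579606682062149, 0.2646850645542145), 13.336430549621582) [[ 0.48790663  0.15863536]
 [ 0.5489611  -0.09891177]
 [ 0.70266193 -0.06247522]
 [ 0.64160746  0.1950719 ]]
tin 459 [0.56465692 0.02324806 0.19604519] [0.62631461 0.08340549 0.21608614] ((0.5961540937423706, 0.0529852993786335), 0.032012466341257095)
bottle [0.502 0.2   0.008] [0.558 0.256 0.189]
carton [ 0.561 -0.204  0.008] [ 0.667 -0.117  0.067]
jar [0.416 0.426 0.008] [0.487 0.492 0.106]
sec [ 0.27  -0.421  0.008] [ 0.45  -0.345  0.023]
free [ 0.41460302 -0.19234828 -0.00485046] [ 0.44460751 -0.1786298  -0.00134863]
```

```bash
cat >> h.py <<'E'
def quat(z,y):
    z=np.array(z,float); z/=np.linalg.norm(z); y=np.array(y,float); y-=z*(y@z); y/=np.linalg.norm(y)
    return R.from_matrix(np.stack([np.cross(y,z),y,z],1)).as_quat()
YAW=np.radians(13.34); O=np.array([.5646,.0408,0])
def setbox(o,yaw):
    global O,YAW; O=np.array(o); YAW=yaw
def RB(): return R.from_euler('z',YAW).as_matrix()
def B(p): return O+RB()@(np.array(p)/1000)   # box mm -> world
U=np.array([.819,0,.574]); N=np.array([-.574,0,.819])
def st(): print('t',round(r.current_t(),2),r.current_tool_pos().round(4),r.current_contact_force().round(1),'open',round(r.current_opening(),3))
E
python3 - <<'E'
from h import *
yb=RB()@[0,1,0]; down=[0,0,-1]
q0=r.current_q()
for s in(1,-1):
    q=quat(down,s*yb); print(s,r.inverse_kinematics([.596,.053,.178],q),r.inverse_kinematics([.42,-.24,.06],q))
    qn=quat(-(RB()@N),s*yb)
    print(r.inverse_kinematics(B([-92,27,83])+RB()@N*.2,qn),r.inverse_kinematics(B([-92,75,83])+RB()@N*.02,qn))
print(snap('wrist')['mount'].round(3))
E
```

```text
1 [ 1.09009726e-02  5.20566765e-01  1.59179148e+00 -4.44089210e-16
  1.02923441e+00 -1.79272228e+00] [-6.15421694e-01  5.39246563e-01  1.95576772e+00 -4.44089210e-16
  6.46578375e-01 -2.41904494e+00]
[-0.26890633 -0.24242583  2.4288328   0.63073853  0.48708631 -2.56607352] [0.03601735 0.36019548 2.36204324 2.58569832 0.21430838 1.95451778]
-1 [ 1.09009726e-02  5.20566765e-01  1.59179148e+00 -4.44089210e-16
  1.02923441e+00  1.34887038e+00] [-6.15421694e-01  5.39246563e-01  1.95576772e+00 -4.44089210e-16
  6.46578375e-01  7.22547710e-01]
[-0.26890633 -0.24242583  2.4288328   0.63073853  0.48708631  0.57551914] [ 0.03601735  0.36019548  2.36204324  2.58569832  0.21430838 -1.18707487]
[[ 0.    -0.953 -0.303  0.077]
 [ 1.     0.     0.    -0.   ]
 [-0.    -0.303  0.953 -0.121]
 [ 0.     0.     0.     1.   ]]
```

```bash
python3 - <<'E'
from h import *
yb=RB()@[0,1,0]; q=quat([0,0,-1],-yb)
r.move_to([.596,.053,.29],q); st()
r.move_linear([.596,.053,.178],vel=.15); st()
r.set_gripper(0.3,40); st(); print(r.current_finger_force())
r.move_linear([.596,.053,.24],vel=.15); st()
r.move_to([.42,-.24,.24],q)
r.move_linear([.42,-.24,.085],vel=.2)
r.move_linear([.42,-.24,.0615],vel=.05); st()
r.set_gripper(1.0); st()
r.move_linear([.42,-.24,.2],vel=.25); st()
d=snap('top'); save('top1.png',d['pixels'][130:330,220:520])
W=cloud(d); m=(abs(W[...,2]-.09)<.012)&(abs(W[...,0]-.42)<.06)&(abs(W[...,1]+.24)<.06); print(W[m].min(0),W[m].max(0))
E
```

```text
t 2.19 [0.5958 0.0538 0.2899] [ 0.4 -0.4 -0.2] open 1.0
t 3.09 [0.5965 0.0531 0.1789] [ 0.3 -0.4  0.4] open 0.998
t 3.42 [0.5964 0.0531 0.1792] [-2.1  1.   6.2] open 0.737
43.07183504104614
t 3.99 [0.5955 0.053  0.2391] [-0.2 -0.4 -3.6] open 0.741
t 6.83 [ 0.4197 -0.2398  0.0613] [-1.8  1.8  1.7] open 0.739
t 7.18 [ 0.4201 -0.2401  0.0615] [ 0.3 -0.1  0.2] open 0.999
t 7.88 [ 0.4196 -0.2397  0.199 ] [0.1 1.6 0.1] open 1.003
[ 0.42824498 -0.23992754  0.07931542] [ 0.4502933  -0.20950482  0.09577168]
```

```bash
python3 - <<'E'
from h import *
yb=RB()@[0,1,0]; q=quat([0,0,-1],yb)
r.move_to(B([-95,0,215]),q); r.set_gripper(0.0); r.sleep(.2); st(); print(r.current_q())
d=snap('wrist'); np.savez('w1.npz',**d); print(d['fx'])
save('w1.png',d['pixels'])
E
```

```text
t 11.11 [0.4722 0.0189 0.215 ] [-0.1 -0.4  0.1] open -0.001
[-5.85831221e-02  2.58747620e-01  1.88597640e+00 -3.04144196e-06
  9.96851319e-01 -1.86223674e+00]
277.5896676108798
```

View pics/w1.png

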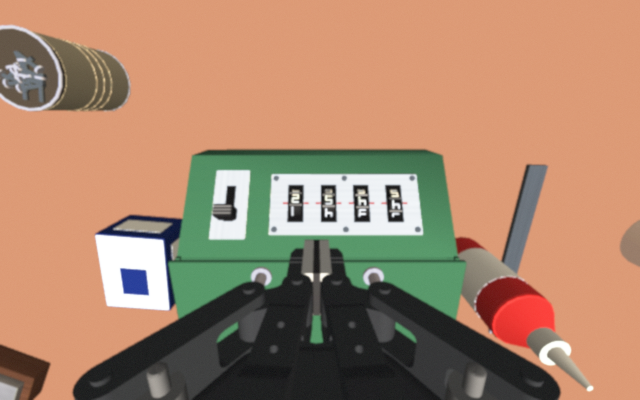

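View pics/top1.png

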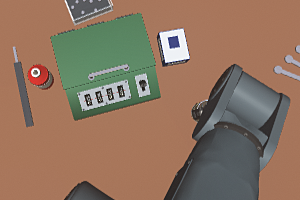

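```bash
cat >> h.py <<'E'
def proj(d,P):
    C=np.linalg.inv(d['wfc']); p=np.asarray(P)@C[:3,:3].T+C[:3,3]
    return np.stack([p[...,0]/p[...,2]*d['fx']+d['cx'],p[...,1]/p[...,2]*d['fy']+d['cy']],-1)
def unwrap(d,ys=(75,43,11,-21),amax=48):
    t=[]
    for y in ys:
        a=np.radians(np.linspace(amax,-amax,400))[:,None]; yy=np.linspace(y+10,y-10,180)[None]
        C=np.array([-92,0,83])-20*N
        P=C+20*(np.cos(a)[...,None]*N+np.sin(a)[...,None]*U)+0*yy[...,None]; P=np.broadcast_to(P,(400,180,3)).copy(); P[...,1]=yy
        W=(P/1000)@RB().T+O; px=proj(d,W).astype(np.float32)
        s=cv2.remap(d['pixels'],px[...,0],px[...,1],cv2.INTER_CUBIC); s[199:201,:20]=[255,0,255]; s[199:201,-20:]=[255,0,255]; t+=[s,np.zeros((400,8,3),np.uint8)]
    return np.hstack(t)
E
python3 - <<'E'
from h import *
d=dict(np.load('w1.npz'))
print(proj(d,np.array([B([-92,y,83]) for y in(75,43,11,-21)]+[B([-85,-85,95]),B([-47,130,118]),B([-47,-130,118]),B([-131,130,47]),B([-131,-130,47])])).round(1))
W=cloud(d)
for px in[(310,203),(345,203),(260,203),(420,245)]:
    p=W[px[1],px[0]]; print(p.round(4),(RB().T@(p-O)*1000).round(1))
save('u1.png',unwrap(d))
E
```

```text
[[394.6 199.9]
 [361.2 199.9]
 [327.8 199.9]
 [294.4 199.9]
 [224.4 211. ]
 [462.9 260.2]
 [169.7 260.2]
 [441.5 153.6]
 [191.1 153.6]]
[0.4806 0.0146 0.0797] [-87.8  -6.2  79.7]
[0.473  0.0478 0.0791] [-87.5  28.   79.1]
[ 0.4927 -0.0331  0.0776] [-87.  -55.3  77.6]
[0.4901 0.1229 0.1016] [-53.6  97.  101.6]
```

View pics/u1.png

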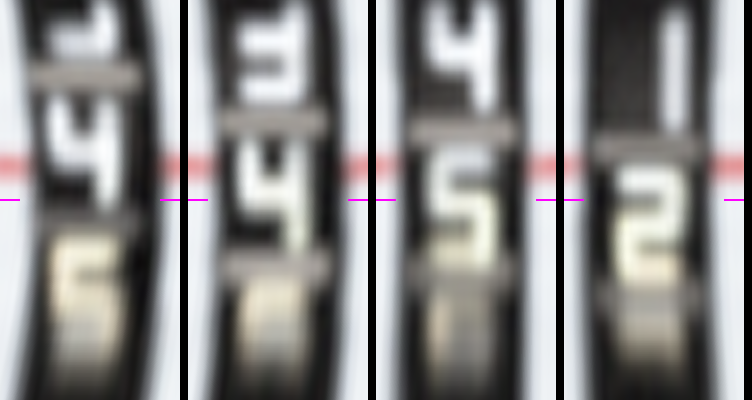

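The wrist picture shows wheels 1 to 4 at x = 395, 361, 328 and 295, row 203, with the knob at (225,210). The tin is upright at (30,70). In the unwrapped view:

| Wheel | Number at the index | Offset | Roll needed |
|---|---|---|---|
| 1 | 4 | 0.21 rad up | −1.47 rad |
| 2 | 4 | about 0.02 rad | +1.86 rad |
| 3 | 5 | centred | none |
| 4 | 2 | −0.09 rad | −1.17 rad |

```bash
python3 - <<'E'
from h import *
yb=RB()@[0,1,0]
for s in(1,-1):
  for tilt in(35,45,10):
    t=np.radians(tilt); z=RB()@[np.sin(t),0,-np.cos(t)]; q=quat(z,s*yb)
    print(s,tilt)
    for y in(75,43,-21):
      for a in(-12,12):
        k=r.inverse_kinematics(B(np.array([-92,y,83])+U*a+N*22),q); print(y,a,None if k is None else k.round(2))
E
```

```text
1 35
75 -12 [0.03 0.37 2.39 2.64 0.24 1.89]
75 12 [0.04 0.34 2.34 2.49 0.18 2.06]
43 -12 [-0.07  0.37  2.38  2.41  0.26  2.03]
43 12 [-0.05  0.35  2.33  2.23  0.21  2.23]
-21 -12 [-0.26  0.38  2.34  2.03  0.31  2.25]
-21 12 [-0.23  0.36  2.3   1.86  0.27  2.45]
1 45
75 -12 [0.   0.43 2.47 2.83 0.55 1.67]
75 12 [0.02 0.4  2.42 2.81 0.47 1.72]
43 -12 [-0.11  0.44  2.46  2.68  0.56  1.73]
43 12 [-0.09  0.4   2.41  2.64  0.48  1.79]
-21 -12 [-0.31  0.45  2.42  2.38  0.56  1.84]
-21 12 [-0.28  0.42  2.37  2.34  0.5   1.93]
1 10
75 -12 [ 0.08  0.37  2.15  0.06  0.45 -1.78]
75 12 [ 0.09  0.37  2.09  0.05  0.51 -1.76]
43 -12 [-0.    0.38  2.14  0.09  0.46 -1.88]
43 12 [ 0.01  0.37  2.09  0.08  0.51 -1.86]
-21 -12 [-0.15  0.39  2.11  0.14  0.48 -2.07]
-21 12 [-0.13  0.39  2.06  0.12  0.53 -2.04]
-1 35
75 -12 [ 0.03  0.37  2.39  2.64  0.24 -1.25]
75 12 [ 0.04  0.34  2.34  2.49  0.18 -1.08]
43 -12 [-0.07  0.37  2.38  2.41  0.26 -1.11]
43 12 [-0.05  0.35  2.33  2.23  0.21 -0.91]
-21 -12 [-0.26  0.38  2.34  2.03  0.31 -0.89]
-21 12 [-0.23  0.36  2.3   1.86  0.27 -0.69]
-1 45
75 -12 [ 0.    0.43  2.47  2.83  0.55 -1.47]
75 12 [ 0.02  0.4   2.42  2.81  0.47 -1.42]
43 -12 [-0.11  0.44  2.46  2.68  0.56 -1.42]
43 12 [-0.09  0.4   2.41  2.64  0.48 -1.35]
-21 -12 [-0.31  0.45  2.42  2.38  0.56 -1.3 ]
-21 12 [-0.28  0.42  2.37  2.34  0.5  -1.21]
-1 10
75 -12 [0.08 0.37 2.15 0.06 0.45 1.36]
75 12 [0.09 0.37 2.09 0.05 0.51 1.38]
43 -12 [-0.    0.38  2.14  0.09  0.46  1.26]
43 12 [0.01 0.37 2.09 0.08 0.51 1.28]
-21 -12 [-0.15  0.39  2.11  0.14  0.48  1.07]
-21 12 [-0.13  0.39  2.06  0.12  0.53  1.11]
```

```bash
cat >> h.py <<'E'
QN=lambda: quat(-(RB()@N),-(RB()@[0,1,0]))
def at(y,a,h): return B(np.array([-92,y,83])+U*a+N*(22+h))   # fingertip h mm over the crest
def fn(f0): return float((r.current_contact_force()-f0)@(RB()@N))
def stroke(y,a0,a1,h0,F=6.):
    r.move_linear(at(y,a0,h0+4),vel=.1); r.sleep(.08); f0=r.current_contact_force()
    r.move_linear(at(y,a0,h0+1),vel=.05); h=h0+1; log=[]
    while h>h0-5:
        f=fn(f0)
        if f>F*.7: break
        h-=.4; r.move_linear(at(y,a0,h),vel=.03)
    hc=h
    for a in np.linspace(a0,a1,5)[1:]:
        r.move_linear(at(y,a,h),vel=.04); f=fn(f0); log.append(round(f,1)); h+=np.clip((f-F)/20,-.4,.4)
    fu=float((r.current_contact_force()-f0)@(RB()@U))
    r.move_linear(at(y,a1,h+5),vel=.1); print('y',y,'contact h',round(hc,2),'end',round(h,2),log,'fu',round(fu,1),'t',round(r.current_t(),2))
    return hc
E
python3 - <<'E'
from h import *
r.set_joints([.03,.2,2.3,0,.24,-1.25]); st()
q=QN(); r.move_to(at(75,8,20),q); st(); print(r.current_q().round(2))
h=stroke(75,7.4,-7.3,0)
E
```

```text
t 11.91 [0.4206 0.0591 0.1383] [ 0.7  0.2 -0.2] open -0.003
t 13.93 [0.441  0.0885 0.1222] [ 0.2  0.5 -0.7] open 0.001
[ 0.03  0.28  2.37  2.34  0.16 -0.94]
y 75 contact h -0.6 end -0.59 [6.9, 6.3, 7.2, 3.9] fu -0.9 t 16.82
```

```bash
python3 - <<'E'
from h import *
stroke(75,7.4,-7.3,0)
r.move_linear(at(43,-9.3,8),vel=.15)
stroke(43,-9.3,9.3,0); stroke(43,-9.3,9.3,0)
r.move_linear(at(-21,6,8),vel=.2)
stroke(-21,6,-5.7,0); stroke(-21,6,-5.7,0)
r.move_linear(at(-60,-10,70),vel=.25); r.sleep(.1); st(); print(r.current_q().round(2))
d=snap('wrist'); np.savez('w2.npz',**d); save('u2.png',unwrap(d)); save('w2.png',d['pixels'])
E
```

```text
y 75 contact h -0.6 end -0.55 [6.8, 6.4, 6.8, 5.0] fu -0.3 t 19.7
y 43 contact h -1.0 end -0.64 [14.3, 7.3, 6.2, 3.6] fu 0.9 t 23.22
y 43 contact h -1.0 end -0.63 [14.3, 7.2, 6.4, 3.8] fu 1.7 t 26.45
y -21 contact h -0.6 end -0.51 [6.5, 7.1, 6.2, 6.0] fu -0.7 t 29.78
y -21 contact h -0.6 end -0.5 [7.4, 5.8, 7.0, 5.8] fu 0.5 t 32.63
t 33.41 [ 0.4296 -0.0524  0.1521] [ 0.3  0.1 -0.3] open -0.001
[-0.43  0.19  2.36  1.34  0.37 -0.33]
```

View pics/u2.png

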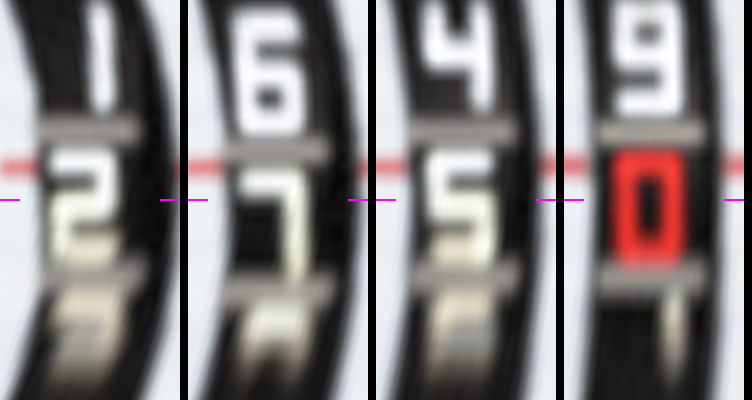

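All four wheels now sit within about 0.1 rad of 2-7-5-0. Next is the bolt.

```bash
python3 - <<'E'
from h import *
K=lambda a,h: B(np.array([-85,-85,95])+U*a+N*(22-4+h))
r.move_linear(K(19.5,25),vel=.15); r.sleep(.05); f0=r.current_contact_force(); st()
r.move_linear(K(19.5,0),vel=.08); print((r.current_contact_force()-f0).round(1))
a=19.5; log=[]
while a>2:
    a-=1 ; r.move_linear(K(a,0),vel=.04); f=float((r.current_contact_force()-f0)@(RB()@U)); log.append((a,round(f,1)))
    if f>22 and a<12: break
print(log); st()
r.move_linear(K(a+1.5,0),vel=.05); r.move_linear(K(a+2,30),vel=.15); r.move_linear(K(-10,60),vel=.2); st()
d=snap('wrist'); np.savez('w3.npz',**d); save('w3.png',d['pixels'])
kn=proj(d,np.array([K(0,-18),K(-11,-18)])-0) ; print(proj(d,np.array([B([-85,-85,95]),B(np.array([-85,-85,95])-11*U)])))
E
```

```text
t 34.09 [ 0.4921 -0.0631  0.1411] [-0.5  1.   0.2] open 0.003
[ 1.  -1.8 -0.7]
[(18.5, 0.6), (17.5, -0.3), (16.5, 0.5), (15.5, 0.3), (14.5, -0.1), (13.5, -0.4), (12.5, 0.8), (11.5, 0.3), (10.5, 0.5), (9.5, 0.1), (8.5, 0.5), (7.5, 0.3), (6.5, 0.7), (5.5, 5.5), (4.5, 9.9), (3.5, 14.0), (2.5, 18.8), (1.5, 22.4)]
t 39.06 [ 0.496  -0.063   0.1132] [18.3 10.5 10. ] open -0.0
t 39.98 [ 0.45   -0.0739  0.1528] [-0.1  0.8  0.7] open 0.001
[[315.49506842 205.96938189]
 [315.51880774 219.5088088 ]]
```

View pics/w3.png

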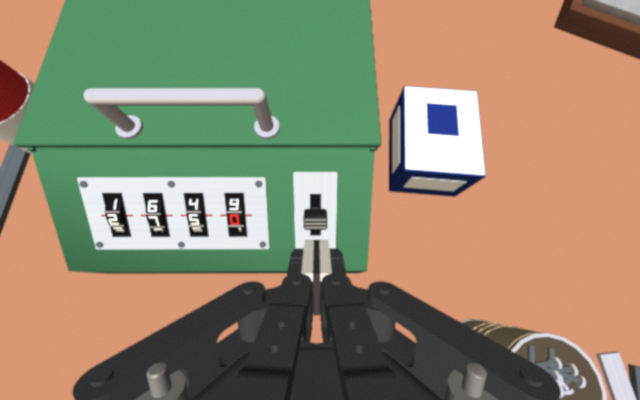

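The knob now shows at (316,220), which is where a fully drawn bolt should project, with the empty slot above it. I'll check this against the depth data.

```bash
python3 - <<'E'
from h import *
for n,(a,b,c,e) in(('w1',(205,180,245,240)),('w3',(296,180,336,238))):
    d=dict(np.load(n+'.npz')); W=cloud(d)[b:e,a:c].reshape(-1,3)
    L=(W-O)@RB()*1000-np.array([-85,-85,95]); u=L@U; k=L@N
    m=(k>4)&(k<14)&(abs(L[:,1])<14); print(n,m.sum(),u[m].min().round(1),u[m].max().round(1),np.median(u[m]).round(1),np.median(k[m]).round(1))
print(r.inverse_kinematics(B([-33,0,153]),quat([0,0,-1],-(RB()@[0,1,0]))))
E
```

```text
w1 284 -4.6 7.4 2.0 8.9
w3 398 -16.6 -4.2 -9.3 9.1
[-2.50255064e-02  4.49344353e-01  1.78504635e+00 -4.44089210e-16
  9.07201954e-01  1.31294390e+00]
```

Measured by depth, the knob moved about 11.5 mm down the slope, so the bolt is fully drawn. Next I measure the handle bar, then grip it and swing the lid.

```bash
python3 - <<'E'
from h import *
d=dict(np.load('w3.npz')); W=cloud(d)[88:104,110:245].reshape(-1,3); L=(W-O)@RB()*1000
m=(L[:,2]>148)&(L[:,2]<170); print('bar',m.sum(),np.median(L[m],0).round(1),L[m][:,2].max().round(1))
A=np.median(L[m],0)
assert abs(A[0]+33)<6
xb=RB()@[1,0,0]
best=None
for s in(1,-1):
    q=quat([0,0,-1],s*xb); k=r.inverse_kinematics(B([-33,0,230]),q); e=r.inverse_kinematics(B([122,0,260]),q); print(s,k.round(2),e.round(2))
    if best is None or abs(k[5])<abs(best[1][5]): best=(q,k)
q,k=best
r.set_joints([-.2,-.05,2.1,.0,.6,-.26]); st()
r.set_gripper(.5,50)
r.move_to(B([-33,0,230]),q); st()
d=snap('wrist'); np.savez('w4.npz',**d)
E
```

```text
bar 2015 [-35.1  -2.6 157.7] 160.4
1 [-0.03  0.35  1.72 -0.    1.08 -0.26] [ 0.03  0.6   1.25 -0.    1.3  -0.2 ]Traceback (most recent call last):
  File "<stdin>", line 9, in <module>
AttributeError: 'NoneType' object has no attribute 'round'
```

```bash
python3 - <<'E'
from h import *
q=quat([0,0,-1],RB()@[1,0,0])
r.set_joints([-.2,-.05,2.1,.0,.6,-.26]); st()
r.set_gripper(.5,50)
r.move_to(B([-33.5,0,215]),q)
r.move_linear(B([-33.5,0,156]),vel=.12); st()
r.set_gripper(.0); st(); print(r.current_finger_force())
rad=np.array([-138.5,41.])
for th in np.radians([5,14,23,32,41,50]):
    c,s=np.cos(th),np.sin(th); p=[105+c*rad[0]+s*rad[1],0,112-s*rad[0]+c*rad[1]+3]
    r.move_linear(B(p),vel=.1); print(round(np.degrees(th)),r.current_contact_force().round(1),round(r.current_opening(),3),round(r.current_finger_force(),1))
st()
E
```

```text
t 41.19 [ 0.46   -0.0455  0.2924] [ 0.1 -0.1  0. ] open -0.004
t 42.93 [0.5323 0.0328 0.157 ] [ 0.4 -0.5  0.2] open 0.5
t 43.34 [0.5329 0.0332 0.1569] [2.9 0.5 5.4] open 0.094
48.86296033859253
5 [ 5.8  1.5 -3.3] 0.091 49.5
14 [ 1.7 -0.8  1. ] 0.099 49.5
23 [-5.4 -3.   6.9] 0.095 49.7
32 [-11.9  -3.6  13.4] 0.092 50.0
41 [-15.4  -3.1  22.7] 0.098 50.3
50 [-8.4 -1.6 19.8] 0.094 50.7
t 45.49 [0.6107 0.0517 0.2499] [-8.4 -1.6 19.8] open 0.094
```

```bash
python3 - <<'E'
from h import *
rad=np.array([-138.5,41.])*1.025
for th in np.radians([52,60,68,75,81]):
    c,s=np.cos(th),np.sin(th); p=[105+c*rad[0]+s*rad[1],0,112-s*rad[0]+c*rad[1]+3]
    r.move_linear(B(p),vel=.1); print(round(np.degrees(th)),r.current_contact_force().round(1),round(r.current_opening(),3))
st(); d=snap('scene'); save('s2.png',cv2.resize(d['pixels'][90:290,200:450],None,fx=2.5,fy=2.5))
E
```

```text
52 [ 0.7 -1.8 -9.4] 0.089
60 [ 3.3 -0.4 -4.8] 0.097
68 [ 1.6 -0.2  4.3] 0.098
75 [ 1.3 -0.4  6.4] 0.093
81 [3.  0.1 4. ] 0.093
t 47.1 [0.6863 0.0697 0.2628] [3.  0.1 4. ] open 0.093
```

View pics/s2.png

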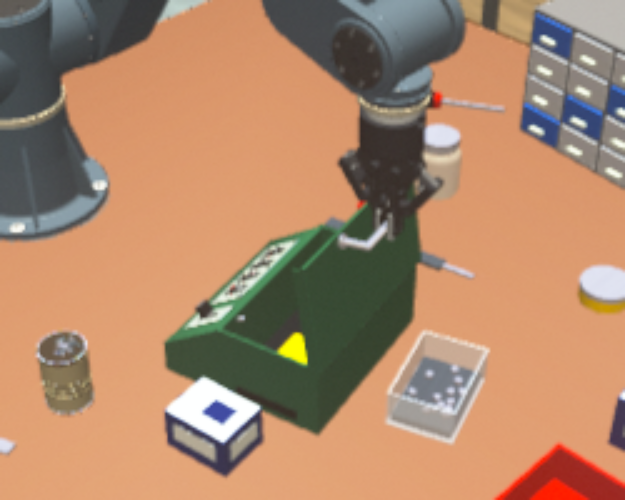

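The lid is standing nearly upright with the handle still in the jaws at about (385,235), and the tin is upright at the left. I'll release a little, then withdraw straight up and clear.

```bash
python3 - <<'E'
from h import *
r.set_gripper(.25); st()
p=r.current_tool_pos(); r.move_linear(p+[0,0,.09],vel=.1); st()
r.move_linear(p+[-.18,-.05,.16],vel=.2); r.sleep(.5); st()
d=snap('scene'); save('s3.png',cv2.resize(d['pixels'][90:290,200:450],None,fx=2.5,fy=2.5))
W=cloud(d); im=d['pixels'].astype(int); L=(W-O)@RB()*1000
m=(im[...,1]>im[...,0]+15)&(L[...,2]>140)&(L[...,2]<300)&(abs(L[...,1])<135)&(abs(L[...,0]-100)<90)
Q=L[m]; a=np.polyfit(Q[:,2],Q[:,0],1); print(m.sum(),'lid angle',90+np.degrees(np.arctan(a[0])),Q[:,2].max())
m=(abs(W[...,0]-.42)<.05)&(abs(W[...,1]+.24)<.05)&(W[...,2]>.08); print('tin',W[m].min(0).round(3),W[m].max(0).round(3))
E
```

```text
t 47.43 [0.6851 0.0695 0.2613] [-1.  -0.8 -1.4] open 0.25
t 48.48 [0.6849 0.0695 0.3504] [ 0.4  0.  -0.2] open 0.247
t 50.12 [0.5051 0.0195 0.4212] [-0.2 -0.8  0.4] open 0.251
934 lid angle 80.89097069983518 266.8126723182765
tin [ 0.386 -0.272  0.081] [ 0.458 -0.209  0.099]
```

View pics/s3.png

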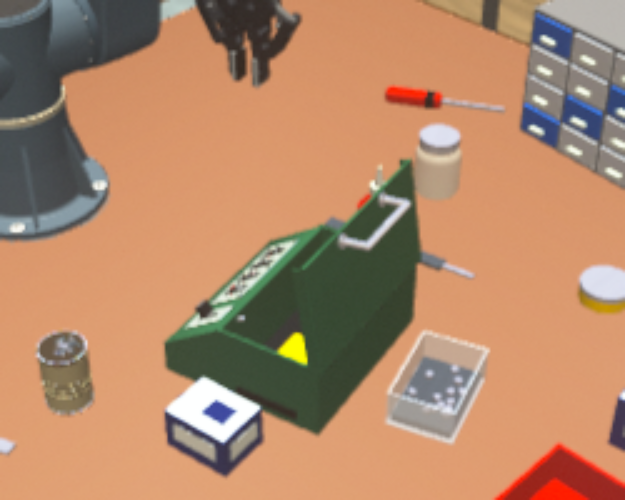

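The lid stands open at about 81°, the gripper is clear, the tin is upright on the bench at (65,370), and the bystanders look undisturbed.

```bash
python3 -c "
from h import *
print(r.hand_in())"
```

```text
the job is handed in; nothing more can be done
None
```

The lockbox is open and the job is handed in: wheels at 2-7-5-0, bolt fully drawn, lid standing at about 81°, the tin upright on a free patch of bench, and nothing held, after about 50 s of the 72 s allowed.

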